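# Empty the parts scoop and hold it up level

## Robot

A 6-joint arm with a two-finger parallel gripper is mounted at the origin on the work surface. World frame = base frame: x ahead of the robot, y to its left, z up, the work surface at z = 0. Lengths are in mm, angles in rad, forces in N, time in s.
With the tool pointing down it reaches from about 250 to 725 mm from the base axis. Payload 4 kg.
Tool frame: the origin (TCP) lies midway between the tips of the shut fingers; the grasp point (between the pads) lies manip.pinch_z behind it (manip.pinch_z is the distance from the TCP to the grasp point, in mm); z points along the fingers, y is the line along which they close (so a half turn about z gives the same grasp; the last joint's range is limited). The gripper opens to 85 mm and grips with 20 to 120 N. Pads are 22 mm wide; open, the fingers measure 114 mm over their backs; the gripper's body (76 mm by 85 mm) begins 54 mm behind the grasp point. The pads swing forward as they close: fully open they stand 13 mm farther back than shut.
Start: joints at [1.321, 0.241, 0.005, 1.335, 0, 1.571], TCP at [123.603, 484.481, 231.306] pointing down, gripper open.
Joint ranges: [-2.72, 2.72], [-1.05, 1.87], [-1.09, 1.28], [-1.99, 2.15], [-1.42, 1.44], [-3.14, 3.14]. Speed limits (rad/s): [2.79, 2.79, 3.14, 3.14, 3.14, 3.14].

## Interface

Orientations are given as a unit quaternion [x, y, z, w].
In Python, from plant import manip, camera, nets gives the robot as it stands.
- The arm moves only by the tool send_rows, never from a script. Its argument "steps" is one flat list of numbers, 7 for each row, row after row: the shift along the tool's x, y, z scaled (see below), then the turn, a rotation vector about the tool's x, y, z scaled (see below), then the closure, from -1 (fully open) to 1 (shut). In form: [dx, dy, dz, wx, wy, wz, jaw, dx, dy, dz, wx, wy, wz, jaw, ...]. A call has 1 to 20 rows; each row shifts and turns the commanded pose from where the row before left it, along the tool's axes as they then stand; what a row does not reach is not made up. The controller multiplies each number of a shift by 0.02 m and each number of a turn by 90 degrees. A row lasts 1/12 s, in which the tool goes at most 41.7 mm and 7.16 degrees, less where a joint would pass 70% of its speed; a pose out of reach is approached as far as the arm can. A call with a number of a shift or a turn outside -1 to 1 is refused whole. A call with a gripper value outside its range is refused whole. The fingers move at their own pace and stop on an object; "force" is the grip in N (left out, the last holds). Time passes only in rows, so rows that do not move let the fingers close. It gives the time, the measured TCP pose, the force, the opening and the grip force at its end, in the units of the state.
- manip.read_state(): the state, without advancing time (a new reading comes with each control period).
- camera(name): name is "side" or "top" or "wrist"; returns a dict with "img" (420x560x3 uint8, red, green, blue), "K" (3x3 intrinsics, pixels), "origin" and "orientation" of the camera in the world. Camera axes: x right, y up, looking along -z (the intrinsics and any distortion apply to the point x, -y, -z); pixel columns grow to the right and rows downward; lengths in mm; the calibration is good to about 2 mm. The wrist camera is an equidistant fisheye: a pixel r from the principal point sees the ray r / f radians off the axis. A picture is of the moment at which its call begins. There is no depth.
- manip.job_done(): hands the job in; it is judged then, once.
Trained networks look in the newest picture that a camera, given by its name, has taken for a name from the list of things; names that differ only in an ending like _2 or _b are one class to them, and where a whole thing is asked for, a point or a joint stands for the part that bears it (a point fixed in the world has none). Each returns a list of dicts, best first, with "conf" (0 to 1); they miss things now and then, are a little off and sometimes report something else, mostly with a low value. They report only what shows in the picture. A call takes as long as a camera call.
- nets.recognise(camera, name): "bbox" ([left, top, right, bottom] in pixels, round what is visible of it).
The state is a dict: "time_s": time; "q": joint angles; "qd": joint speeds; "joint_efforts": joint torques, N m; "eef_pos": TCP position; "tool_rot": TCP orientation; "ft_force": force on the tool from outside, world axes, zero at the start; "moment": the same for the moment, N m; "opening": finger opening in mm; "gripper_force": force on a finger pad.
Only numpy, scipy, OpenCV 4.12 (cv2) and the standard library are available. Lean on these libraries where they do the work, as an engineer would, in place of code of your own. Each camera call takes 0.05 s, during which the arm holds its last target. There are 200 camera calls.

## Task

Pick up the steel parts scoop by its handle with the four hex nuts still in it, tip it over the shallow aluminium tray so that all four nuts end up in the tray, then turn it level again and hold it still in the air, at least 15 cm above the bench, so I can see that it is empty. Finish while holding it like that: do not put it down or let go, and leave the other things on the bench where they are.

Things in the scene. Friction and masses are not known exactly. Their poses are not given: they have to be found in the camera images.
- scoop: Sheet-steel parts scoop, 150 mm long (x), 110 wide (y), walls and floor 3 mm; loose, 0.18 to 0.36 kg. Origin: centre of its underside; z up, x from open front (-x) to back wall. Back 45 mm high; sides slope to 26 mm at the front, where there is no wall, only a 4 mm ramp. Its front faces the robot to within 0.5 rad. The nuts slide out when it is tipped front-down by 35 to 60 degrees.
- scoop_grip (a point): Point inside the scoop's flat black handle, at x 92, y 0, z 77 mm in the scoop's frame (same axes). The handle, 10 mm thick, 50 mm wide (y), rises from the middle of the back wall and leans back (to +x) 0.35 rad from the scoop's z axis. It goes on 30 mm above this point along its length, and is bare for 34 mm below it.
- scoop_lip (a point): Middle of the scoop's open front edge, where things slide out: at x = -75, y = 0, z = 7 mm in the scoop's frame (same axes).
- tray: The shallow open aluminium parts tray, 200 mm (x) by 160 mm (y), 32 mm high, walls 4 mm. Fixed to the bench. Origin: centre of its underside; z up. Empty at the start. It lies on the other side (left or right) of the bench from the scoop.
- nut1_c (a point): Centre of one of the four identical dark steel hex nuts, 24 mm across flats, 13 mm thick, 33 g; loose, lying flat on the scoop's floor at the start; z is its axis.
- nut2_c (a point): Centre of one of the four identical dark steel hex nuts, 24 mm across flats, 13 mm thick, 33 g; loose, lying flat on the scoop's floor at the start; z is its axis.
- nut3_c (a point): Centre of one of the four identical dark steel hex nuts, 24 mm across flats, 13 mm thick, 33 g; loose, lying flat on the scoop's floor at the start; z is its axis.
- nut4_c (a point): Centre of one of the four identical dark steel hex nuts, 24 mm across flats, 13 mm thick, 33 g; loose, lying flat on the scoop's floor at the start; z is its axis.
- tape: Roll of black tape, 76 mm across, 19 mm high, lying flat; bystander, loose. Origin at its underside centre.
- driver: Screwdriver, 180 mm, lying on the bench; bystander, loose. Origin at its underside centre.
- spanner: Wrench, 190 mm, lying on the bench; bystander, loose. Origin at its underside centre.
- bracket: Aluminium angle bracket, 70 x 50 mm, 45 mm high; bystander, loose. Origin at its underside centre.
- solder: Grey plastic spool, 52 mm across, 45 mm high, standing on end; bystander, loose. Origin at its underside centre.

How it is judged (in metres and radians):
On the way, in this order (a step that is already met when the one before it is completed fails the run):
1. the scoop is lifted clear of the bench with all four nuts in it (height (world z) of scoop above 0.04 m and height (world z) of scoop_lip above 0.03 m and x of nut1_c in the frame of scoop between -0.08 and 0.075 m and y of nut1_c in the frame of scoop between -0.055 and 0.055 m and z of nut1_c in the frame of scoop between 0 and 0.05 m and x of nut2_c in the frame of scoop between -0.08 and 0.075 m and y of nut2_c in the frame of scoop between -0.055 and 0.055 m and z of nut2_c in the frame of scoop between 0 and 0.05 m and x of nut3_c in the frame of scoop between -0.08 and 0.075 m and y of nut3_c in the frame of scoop between -0.055 and 0.055 m and z of nut3_c in the frame of scoop between 0 and 0.05 m and x of nut4_c in the frame of scoop between -0.08 and 0.075 m and y of nut4_c in the frame of scoop between -0.055 and 0.055 m and z of nut4_c in the frame of scoop between 0 and 0.05 m), for 0.2 s.
2. the held scoop is tipped (angle between scoop's own z axis and vertical above 0.4 rad and contact force between scoop and the fingers above 1 N), for 0.05 s.
3. all four nuts are in the tray while the scoop is held (contact force between scoop and the fingers above 1 N and x of nut1_c in the frame of tray between -0.1 and 0.1 m and y of nut1_c in the frame of tray between -0.08 and 0.08 m and z of nut1_c in the frame of tray between 0 and 0.042 m and x of nut2_c in the frame of tray between -0.1 and 0.1 m and y of nut2_c in the frame of tray between -0.08 and 0.08 m and z of nut2_c in the frame of tray between 0 and 0.042 m and x of nut3_c in the frame of tray between -0.1 and 0.1 m and y of nut3_c in the frame of tray between -0.08 and 0.08 m and z of nut3_c in the frame of tray between 0 and 0.042 m and x of nut4_c in the frame of tray between -0.1 and 0.1 m and y of nut4_c in the frame of tray between -0.08 and 0.08 m and z of nut4_c in the frame of tray between 0 and 0.042 m), for 0.2 s.
At the end, for the whole second after the job is handed in: The fingers hold the scoop over 140 mm above the bench, within 0.12 rad of level, still (under 20 mm/s, 0.1 rad/s), touching neither tray nor bystanders; all four nuts lie inside the tray (centres within its walls, under 42 mm above its underside) (all of step 3 and height (world z) of scoop above 0.14 m and angle between scoop's own z axis and vertical below 0.12 rad and linear speed of scoop below 0.02 m/s and angular speed of scoop below 0.1 rad/s and contact force between scoop and tray below 0.05 N and contact force between scoop and tape below 0.05 N and contact force between scoop and driver below 0.05 N and contact force between scoop and spanner below 0.05 N and contact force between scoop and bracket below 0.05 N and contact force between scoop and solder below 0.05 N); the arm keeps its last pose, push and grip.
It fails at once if a bystander is moved more than 30 mm (distance of any of tape, driver, spanner, bracket, solder from where it was at the start of the episode above 0.03 m).
It also fails if it takes over 58 s, if anything falls off the work surface, if the arm or the gripper's body presses on something with over 40 N, if the wrist force passes 120 N, or if a joint passes its speed limit or range.

## Working session

There is one attempt and no reset: what is moved stays moved. The work goes in short steps, Python scripts to look and compute and a tool call to move; the robot and the scene stay as the last step left them, time stands still between calls to the robot, and variables do not carry over. Pictures are saved under pics/ and viewed, at most 11 in all, crops included, and the job is handed in when it is done.

Besides the shell and the picture viewer there is one more tool, called by a JSON object that holds its "method" and its "body". send_rows: Moves the arm, as the interface text tells. Shifts and turns lie within -1 to 1; 1 stands for 0.02 m of shift or 90 degrees of turn. Its arguments: {"type":"object","properties":{"steps":{"type":"array","items":{"type":"number","minimum":-1,"maximum":1}},"force":{"type":"number"}},"required":["steps"]}

```bash
mkdir -p pics; cat > look.py <<'E'
import sys,cv2,numpy as np
from plant import manip,camera,nets
for c in ["side","top"]:
    d=camera(c); cv2.imwrite(f"pics/{c}0.png",d["img"][:,:,::-1]); np.savez(c+"0.npz",**d)
    print(c,d["K"],d["origin"],d["orientation"])
    for n in ["scoop","scoop_grip","scoop_lip","tray","nut1_c","tape","driver","spanner","bracket","solder"]:
        r=nets.recognise(c,n); print(n,[(np.round(x["bbox"]).tolist(),round(x["conf"],2)) for x in r[:4]])
print(manip.read_state(),manip.pinch_z)
E
python3 look.py
```

```text
side [[398.70616545   0.         282.83230403]
 [  0.         398.70616545 211.92587148]
 [  0.           0.           1.        ]] [ 507.88906706 -815.68828186  703.05034612] [ 0.43595106 -0.01309526 -0.03178359  0.89931362]
scoop [([234.0, 235.0, 323.0, 306.0], 0.93)]
scoop_grip []
scoop_lip [([232.0, 231.0, 319.0, 307.0], 0.96)]
tray [([236.0, 163.0, 312.0, 209.0], 0.62)]
nut1_c [([257.0, 282.0, 273.0, 294.0], 0.46)]
tape [([234.0, 211.0, 264.0, 233.0], 0.95)]
driver [([280.0, 221.0, 312.0, 228.0], 0.57)]
spanner [([340.0, 276.0, 360.0, 356.0], 0.7)]
bracket [([260.0, 129.0, 285.0, 153.0], 0.74)]
solder [([268.0, 360.0, 298.0, 399.0], 0.92)]
top [[497.48362752   0.         279.20411465]
 [  0.         497.48362752 208.9795843 ]
 [  0.           0.           1.        ]] [ 440.14584241   10.92889314 1336.66851688] [ 0.02153683 -0.03510031 -0.70645501  0.70655889]
scoop [([318.0, 173.0, 372.0, 251.0], 0.8)]
scoop_grip [([316.0, 173.0, 373.0, 250.0], 0.6)]
scoop_lip [([318.0, 173.0, 374.0, 251.0], 0.56)]
tray [([162.0, 165.0, 240.0, 254.0], 0.95)]
nut1_c [([349.0, 221.0, 358.0, 229.0
[... 342 characters left out ...]
1.32100595e+00, 2.40597483e-01, 4.96062447e-03, 1.33518196e+00,
       1.99075748e-06, 1.57081649e+00]), 'qd': array([-1.25737389e-03, -8.08778961e-05, -1.81465113e-03, -1.84500430e-04,
       -1.73243685e-05,  1.21613712e-03]), 'joint_efforts': array([ 5.05354437e-04, -3.72221625e+01,  2.52694541e+01,  1.13215774e-03,
        1.78926061e-04, -5.61967433e-07]), 'eef_pos': array([123.59676266, 484.47022536, 231.29266293]), 'tool_rot': array([ 1.24580742e-01,  9.92209473e-01, -1.10365089e-05, -2.38869762e-06]), 'ft_force': array([0.33024157, 0.06396049, 0.68470696]), 'moment': array([ 0.00405354, -0.00307887,  0.00641601]), 'gripper_force': 0.0, 'opening': 85.34830245845356} 18.700000000000003
```

```bash
python3 - <<'E'
import cv2
t=cv2.imread("pics/top0.png");s=cv2.imread("pics/side0.png")
a=cv2.resize(t[160:265,300:400],None,fx=5,fy=5,interpolation=cv2.INTER_CUBIC)[:525,:500]
cv2.imwrite("pics/topc.png",a)
cv2.imwrite("pics/sidec.png",cv2.resize(s[225:315,220:340],None,fx=6,fy=6,interpolation=cv2.INTER_CUBIC))
cv2.imwrite("pics/top_full.png",t)
E
```

```text
(no output)
```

View pics/topc.png

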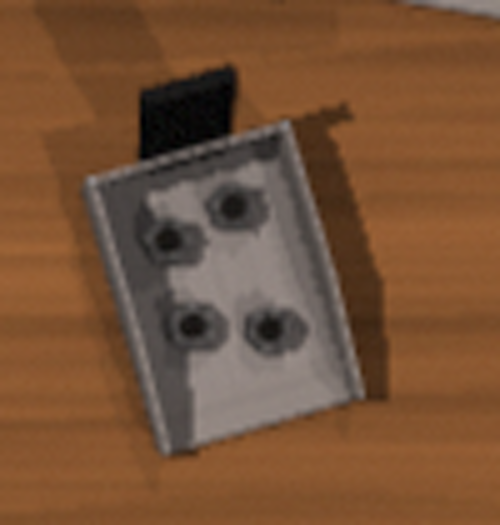

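View pics/sidec.png

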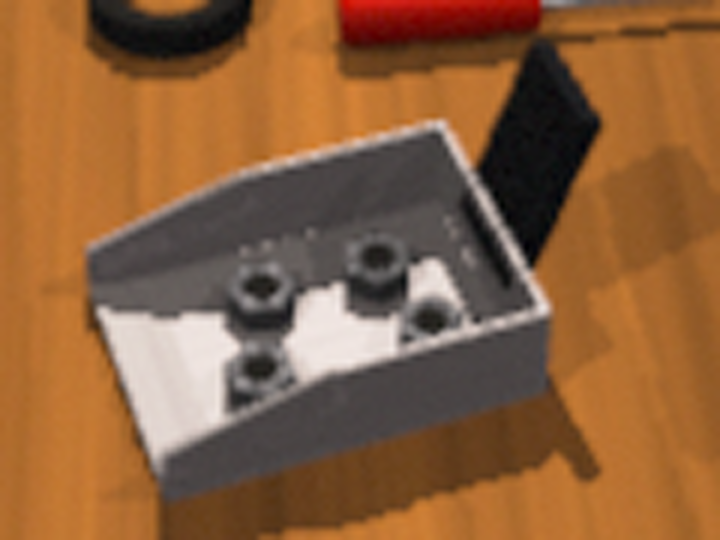

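View pics/top_full.png

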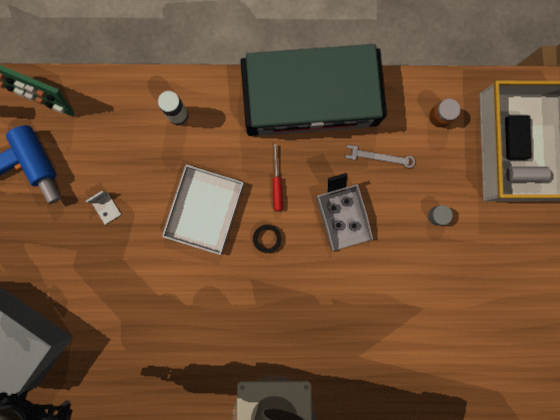

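The top view shows the scoop at about (345,213), with its back corners at crop (95,182) and (290,124) and its front corners at (168,450) and (362,397). Four nuts are in it. The tray corners are at (184,166), (243,180), (221,253) and (164,238). The tape at (267,238) and the driver lie between the scoop and the tray. I'll fit the poses from these.

```bash
cat > lib.py <<'E'
import numpy as np
from scipy.spatial.transform import Rotation as R
from scipy.optimize import least_squares
def proj(d,P):
    p=R.from_quat(d["orientation"]).inv().apply(np.atleast_2d(P)-d["origin"])
    return np.c_[p[:,0],-p[:,1]]/-p[:,2:]*[d["K"][0,0],d["K"][1,1]]+[d["K"][0,2],d["K"][1,2]]
def pose(p,q): # planar pose on bench
    return lambda P: R.from_rotvec([0,0,q]).apply(P)+[p[0],p[1],0]
E
python3 - <<'E'
from lib import *
T=np.load("top0.npz");S=np.load("side0.npz")
un=lambda c,s,o:(np.array(c)+.5)/s-.5+o
hx=92+30*np.sin(.35);hz=77+30*np.cos(.35)
PT=np.array([[75,55,45],[75,-55,45],[-75,55,26],[-75,-55,26],[hx,25,hz],[hx,-25,hz]])
uT=un([[95,182],[290,124],[168,450],[362,397],[142,90],[236,67]],5,[300,160])
PS=np.array([[75,55,45],[75,-55,45],[-75,55,26],[-75,-55,0],[75,-55,0],[hx,25,hz],[hx,-25,hz]])
uS=un([[443,125],[548,308],[90,245],[165,498],[547,385],[540,42],[600,122]],6,[220,225])
def f(v,sep=False):
    g=pose(v[:2],v[2]); return np.r_[proj(T,g(PT))-uT,proj(S,g(PS))-uS].ravel()
s=least_squares(f,[450,-120,.25]); print("scoop",s.x,np.round(s.fun.reshape(-1,2),1).tolist())
g=pose(s.x[:2],s.x[2]); print("grip",g([92,0,77]),"lip",g([-75,0,7]))
u=np.array([[184,166],[243,180],[221,253],[164,238]],float)
for P in ([[100,80,32],[100,-80,32],[-100,-80,32],[-100,80,32]],):
    P=np.array(P,float)
    t=least_squares(lambda v:(proj(T,pose(v[:2],v[2])(P))-u).ravel(),[450,200,-.2]);print("tray",t.x,np.round(t.fun,1))
from cv2 import solvePnP
def back(px,z):
    return least_squares(lambda v:(proj(T,[[v[0],v[1],z]])-px).ravel(),[450,0]).x
for n,p,z in [("box front L",(250,130),100),("box front R",(382,125),100),("tape",(267,238),10),("driver",(278,195),10),("bottle",(172,104),80),("spool",(441,215),45),("bracket",(105,207),20)]: print(n,back(p,z))
# box height via side image
E
python3 -c "
import cv2;cv2.imwrite('pics/s2.png',cv2.imread('pics/side0.png'))"
```

```text
scoop [ 5.23069460e+02 -1.86390657e+02  2.75417004e-01] [[-1.5, -0.9], [-0.3, -0.5], [-0.9, 0.9], [0.2, 0.1], [-0.1, 1.3], [0.2, 0.5], [0.5, -0.7], [0.8, 0.8], [-0.6, 0.2], [0.4, 0.8], [0.2, 1.5], [0.6, -0.6], [-0.6, 0.2]]
grip [ 611.60215276 -161.3714182    77.        ] lip [ 450.89606917 -206.7867757     7.        ]
tray [ 5.44652385e+02  1.85663538e+02 -2.60039035e-01] [-0.  -1.3 -0.5  0.3  1.4  0.8 -0.9  0.1]
box front L [739.34294049  60.74400909]
box front R [ 753.58820656 -274.00640196]
tape [469.14713795  17.96692024]
driver [584.28869289 -11.36954716]
bottle [811.21088914 261.90020965]
spool [ 528.44083653 -437.72794397]
bracket [550.6964462  445.37603286]
```

View pics/side0.png

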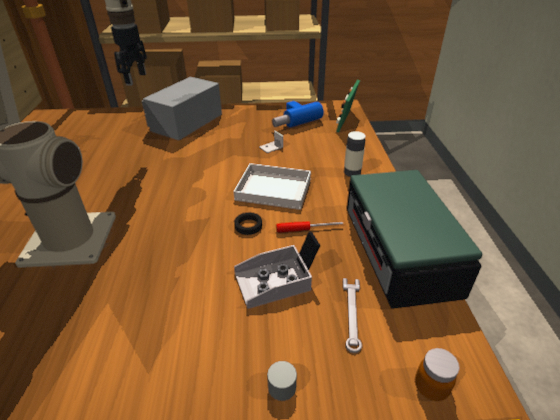

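The side view agrees: the scoop's handle points away from the robot, and there is free space above the path. The toolbox front is at x≈740. Next is a move planner.

```bash
cat >> lib.py <<'E'
h=np.array([np.sin(.35),0,np.cos(.35)])
A=np.array([[0,np.cos(.35),-np.sin(.35)],[1,0,0],[0,-np.sin(.35),-np.cos(.35)]]) # tool axes in scoop frame (cols)
def tool(Rs,grip,back=0):
    """tool pose for scoop rotation Rs (Rotation), grip point world; back: mm above along handle"""
    return Rs*R.from_matrix(A), np.array(grip)+Rs.apply(h)*(back-18.7)
def rows(R1,p1,N,st=None):
    from plant import manip
    s=manip.read_state() if st is None else st
    R0=R.from_quat(s["tool_rot"]);p0=s["eef_pos"]
    w=(R0.inv()*R1).as_rotvec()/N
    Rk=[R0*R.from_rotvec(w*k) for k in range(N+1)]
    M=sum(r.as_matrix() for r in Rk[:N]); dp=np.linalg.solve(M,p1-p0)
    P=p0+np.cumsum([r.apply(dp) for r in Rk[:N]],0)
    print("N",N,"row",np.round(np.r_[dp/20,w/(np.pi/2)],4).tolist(),"deg/row",np.round(np.degrees(np.linalg.norm(w)),2))
    print("path",np.round(P[::max(1,N//5)]).tolist(),P[-1].round(1))
E
python3 - <<'E'
from lib import *
Rs=R.from_rotvec([0,0,.2754]); R1,p1=tool(Rs,[611.6,-161.4,77],100)
rows(R1,p1,50)
E
```

```text
N 50 row [-0.8553, -0.1013, 0.0699, 0.004, 0.0023, 0.0132] deg/row 1.26
path [[140.0, 478.0, 230.0], [292.0, 398.0, 214.0], [423.0, 288.0, 195.0], [528.0, 152.0, 177.0], [601.0, -3.0, 162.0]] [ 638.4 -153.8  153.4]
```

{"method": "send_rows", "body": {"steps": [-0.855,-0.101,0.07,0.004,0.0023,0.0132,-1,-0.855,-0.101,0.07,0.004,0.0023,0.0132,-1,-0.855,-0.101,0.07,0.004,0.0023,0.0132,-1,-0.855,-0.101,0.07,0.004,0.0023,0.0132,-1,-0.855,-0.101,0.07,0.004,0.0023,0.0132,-1,-0.855,-0.101,0.07,0.004,0.0023,0.0132,-1,-0.855,-0.101,0.07,0.004,0.0023,0.0132,-1,-0.855,-0.101,0.07,0.004,0.0023,0.0132,-1,-0.855,-0.101,0.07,0.004,0.0023,0.0132,-1,-0.855,-0.101,0.07,0.004,0.0023,0.0132,-1,-0.855,-0.101,0.07,0.004,0.0023,0.0132,-1,-0.855,-0.101,0.07,0.004,0.0023,0.0132,-1,-0.855,-0.101,0.07,0.004,0.0023,0.0132,-1,-0.855,-0.101,0.07,0.004,0.0023,0.0132,-1,-0.855,-0.101,0.07,0.004,0.0023,0.0132,-1,-0.855,-0.101,0.07,0.004,0.0023,0.0132,-1,-0.855,-0.101,0.07,0.004,0.0023,0.0132,-1,-0.855,-0.101,0.07,0.004,0.0023,0.0132,-1,-0.855,-0.101,0.07,0.004,0.0023,0.0132,-1,-0.855,-0.101,0.07,0.004,0.0023,0.0132,-1]}}

```text
time_s: 2.77
eef_pos: [411.4, 299.7, 197.0]
tool_rot: [0.326, 0.943, -0.057, -0.043]
ft_force: [0.0, -0.1, -0.6]
opening: 85.3
gripper_force: 0.0
```

{"method": "send_rows", "body": {"steps": [-0.855,-0.101,0.07,0.004,0.0023,0.0132,-1,-0.855,-0.101,0.07,0.004,0.0023,0.0132,-1,-0.855,-0.101,0.07,0.004,0.0023,0.0132,-1,-0.855,-0.101,0.07,0.004,0.0023,0.0132,-1,-0.855,-0.101,0.07,0.004,0.0023,0.0132,-1,-0.855,-0.101,0.07,0.004,0.0023,0.0132,-1,-0.855,-0.101,0.07,0.004,0.0023,0.0132,-1,-0.855,-0.101,0.07,0.004,0.0023,0.0132,-1,-0.855,-0.101,0.07,0.004,0.0023,0.0132,-1,-0.855,-0.101,0.07,0.004,0.0023,0.0132,-1,-0.855,-0.101,0.07,0.004,0.0023,0.0132,-1,-0.855,-0.101,0.07,0.004,0.0023,0.0132,-1,-0.855,-0.101,0.07,0.004,0.0023,0.0132,-1,-0.855,-0.101,0.07,0.004,0.0023,0.0132,-1,-0.855,-0.101,0.07,0.004,0.0023,0.0132,-1,-0.855,-0.101,0.07,0.004,0.0023,0.0132,-1,-0.855,-0.101,0.07,0.004,0.0023,0.0132,-1,-0.855,-0.101,0.07,0.004,0.0023,0.0132,-1,-0.855,-0.101,0.07,0.004,0.0023,0.0132,-1,-0.855,-0.101,0.07,0.004,0.0023,0.0132,-1]}}

```text
time_s: 4.43
eef_pos: [595.4, 12.2, 163.3]
tool_rot: [0.511, 0.848, -0.112, -0.085]
ft_force: [-0.9, -0.5, -0.5]
opening: 85.3
gripper_force: 0.0
```

{"method": "send_rows", "body": {"steps": [-0.855,-0.101,0.07,0.004,0.0023,0.0132,-1,-0.855,-0.101,0.07,0.004,0.0023,0.0132,-1,-0.855,-0.101,0.07,0.004,0.0023,0.0132,-1,-0.855,-0.101,0.07,0.004,0.0023,0.0132,-1,-0.855,-0.101,0.07,0.004,0.0023,0.0132,-1,-0.855,-0.101,0.07,0.004,0.0023,0.0132,-1,-0.855,-0.101,0.07,0.004,0.0023,0.0132,-1,-0.855,-0.101,0.07,0.004,0.0023,0.0132,-1,-0.855,-0.101,0.07,0.004,0.0023,0.0132,-1,-0.855,-0.101,0.07,0.004,0.0023,0.0132,-1,0,0,0,0,0,0,-1,0,0,0,0,0,0,-1]}}

```text
time_s: 5.43
eef_pos: [637.7, -154.7, 152.6]
tool_rot: [0.596, 0.784, -0.137, -0.104]
ft_force: [0.6, -0.2, -0.2]
opening: 85.1
gripper_force: 0.0
```

```bash
python3 - <<'E'
from lib import *
import cv2
from plant import manip,camera
s=manip.read_state();print(s["q"].round(3))
R1,p1=tool(R.from_rotvec([0,0,.2754]),[611.6,-161.4,77],0)
rows(R1,p1,12)
d=camera("wrist");cv2.imwrite("pics/w1.png",d["img"][:,:,::-1]);np.savez("w1.npz",**d)
# predicted fisheye pixels of the handle top corners & grip
def fish(d,P):
    p=R.from_quat(d["orientation"]).inv().apply(P-d["origin"]); x=np.c_[p[:,0],-p[:,1],-p[:,2]]
    th=np.arctan2(np.hypot(x[:,0],x[:,1]),x[:,2]); ph=np.arctan2(x[:,1],x[:,0])
    return np.c_[np.cos(ph),np.sin(ph)]*th[:,None]*d["K"][0,0]+d["K"][:2,2]
g=pose([523.1,-186.4],.2754)
im=d["img"][:,:,::-1].copy()
for u in fish(d,g(np.array([[102.3,25,105.2],[102.3,-25,105.2],[75,55,45],[75,-55,45],[-75,55,26],[-75,-55,26.]]))):
    print(u.round());cv2.circle(im,tuple(int(v) for v in u),3,(0,255,0),1)
cv2.imwrite("pics/w1m.png",im)
E
```

```text
[-0.171  0.906  0.858  1.839 -0.146  1.152]
N 12 row [0.0025, 0.0019, 0.4125, 0.0002, -0.0001, -0.0002] deg/row 0.02
path [[635.0, -155.0, 145.0], [630.0, -157.0, 129.0], [624.0, -158.0, 114.0], [619.0, -160.0, 98.0], [614.0, -161.0, 83.0], [608.0, -162.0, 67.0]] [ 605.4 -163.1   59.4]
[276. 197.]
[276. 269.]
[269. 139.]
[270. 264.]
[143. 137.]
[153. 234.]
```

View pics/w1m.png

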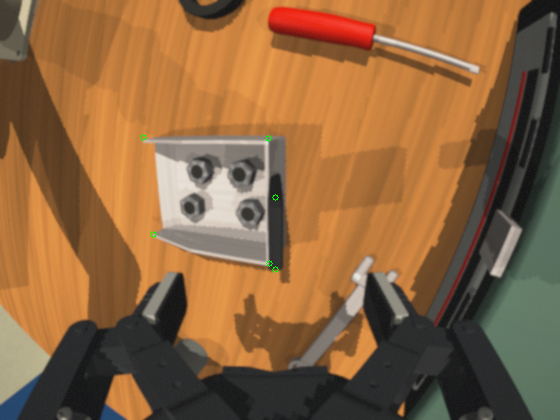

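```bash
python3 -c "
import cv2
i=cv2.imread('pics/w1.png')[120:300,130:330];i=cv2.convertScaleAbs(i,alpha=1.8,beta=30)
cv2.imwrite('pics/w1c.png',cv2.resize(i,None,fx=3.3,fy=3.3,interpolation=cv2.INTER_CUBIC))"
```

```text
(no output)
```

View pics/w1c.png

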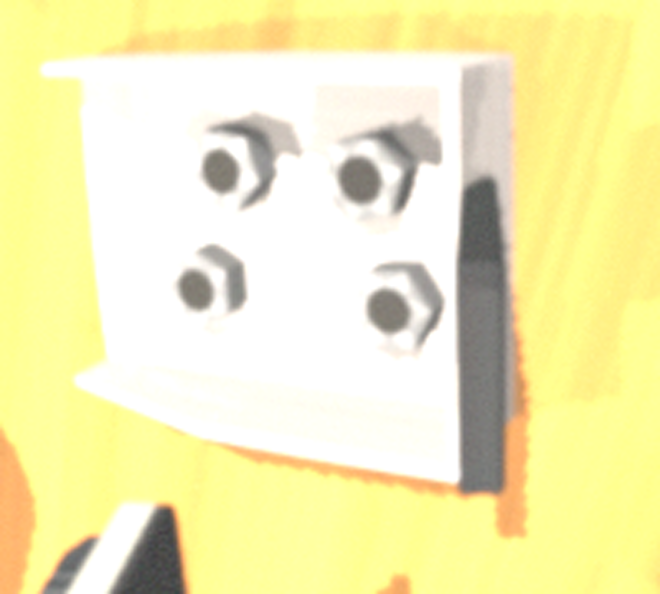

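The handle's top face is at px 269–282 by 199–268, which matches the prediction of (276, 197–269). I'll descend and close.

{"method": "send_rows", "body": {"steps": [0.002,0.002,0.41,0,0,0,-1,0.002,0.002,0.41,0,0,0,-1,0.002,0.002,0.41,0,0,0,-1,0.002,0.002,0.41,0,0,0,-1,0.002,0.002,0.41,0,0,0,-1,0.002,0.002,0.41,0,0,0,-1,0.002,0.002,0.41,0,0,0,-1,0.002,0.002,0.41,0,0,0,-1,0.002,0.002,0.41,0,0,0,-1,0.002,0.002,0.41,0,0,0,-1,0.002,0.002,0.41,0,0,0,-1,0.002,0.002,0.41,0,0,0,-1,0,0,0,0,0,0,-1,0,0,0,0,0,0,-1]}}

```text
time_s: 6.65
eef_pos: [605.4, -162.2, 60.3]
tool_rot: [0.595, 0.785, -0.138, -0.104]
ft_force: [-1.0, 0.5, 0.7]
opening: 85.3
gripper_force: 0.0
```

{"method": "send_rows", "body": {"steps": [0,0,0,0,0,0,0,0,0,0,0,0,0,0.4,0,0,0,0,0,0,0.6,0,0,0,0,0,0,0.7,0,0,0,0,0,0,0.8,0,0,0,0,0,0,0.9,0,0,0,0,0,0,1,0,0,0,0,0,0,1,0,0,0,0,0,0,1,0,0,0,0,0,0,1,0,0,0,0,0,0,1,0,0,0,0,0,0,1], "force": 100}}

```text
time_s: 7.65
eef_pos: [605.9, -162.4, 61.3]
tool_rot: [0.595, 0.785, -0.138, -0.104]
ft_force: [-1.5, -0.8, 4.6]
opening: 8.6
gripper_force: 98.1
```

{"method": "send_rows", "body": {"steps": [0,-0.03,-0.09,0,0,0,1,0,-0.07,-0.19,0,0,0,1,0,-0.12,-0.33,0,0,0,1,0,-0.12,-0.33,0,0,0,1,0,-0.12,-0.33,0,0,0,1,0,-0.12,-0.33,0,0,0,1,0,-0.12,-0.33,0,0,0,1,0,-0.12,-0.33,0,0,0,1,0,-0.12,-0.33,0,0,0,1,0,-0.12,-0.33,0,0,0,1,0,-0.12,-0.33,0,0,0,1,0,-0.12,-0.33,0,0,0,1,0,-0.12,-0.33,0,0,0,1,0,-0.12,-0.33,0,0,0,1,0,-0.07,-0.19,0,0,0,1,0,-0.03,-0.09,0,0,0,1,0,0,0,0,0,0,1,0,0,0,0,0,0,1,0,0,0,0,0,0,1]}}

```text
time_s: 9.23
eef_pos: [605.6, -162.2, 156.5]
tool_rot: [0.595, 0.785, -0.138, -0.104]
ft_force: [0.7, 0.4, -4.2]
opening: 8.8
gripper_force: 97.4
```

```bash
python3 - <<'E'
from lib import *
import cv2
from plant import manip,camera
a=camera("side");b=camera("wrist");np.savez("side1.npz",**a)
S=cv2.resize(a["img"][180:310,210:350,::-1],(560,520),interpolation=cv2.INTER_CUBIC)
cv2.imwrite("pics/lift.png",S)
s=manip.read_state();print(s["q"].round(3),s["eef_pos"],s["opening"],s["ft_force"],s["moment"])
# predicted corners
Rt=R.from_quat(s["tool_rot"]);Rs=Rt*R.from_matrix(A).inv();grip=s["eef_pos"]+Rs.apply(h)*18.7
P=np.array([[75,55,45],[75,-55,45],[-75,55,26],[-75,-55,0],[75,-55,0],[102.3,25,105.2],[102.3,-25,105.2]])
print(((proj(a,Rs.apply(P-[92,0,77])+grip)-[210,180])*4+1.5).round().tolist())
E
```

```text
[-0.188  0.816  0.693  1.761 -0.152  1.133] [ 605.53617407 -162.15585916  156.50323001] 8.54751502800638 [ 0.20172302 -0.16748259 -4.35223713] [ 0.20478918 -0.87288571 -0.0080528 ]
[[340.0, 133.0], [416.0, 258.0], [84.0, 219.0], [140.0, 392.0], [413.0, 320.0], [409.0, 67.0], [447.0, 121.0]]
```

View pics/lift.png

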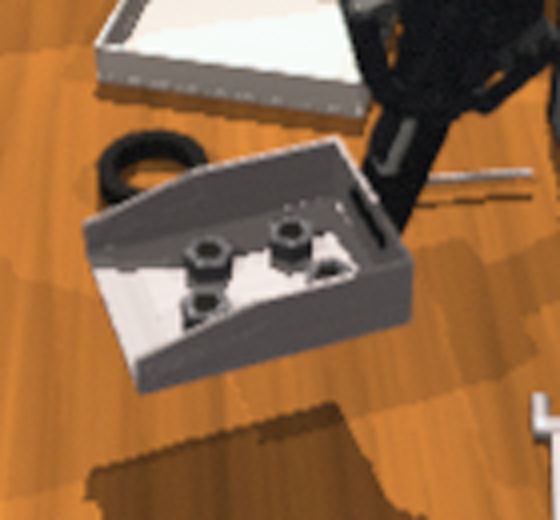

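The lift picture shows the scoop level in the air with all four nuts at crop (207,258), (290,238), (203,303) and (327,268). Its corners lie within about 8 zoomed px of the prediction, so the grasp is firm. Next I'll plan the carry and the tip.

```bash
cat > plan.py <<'E'
from lib import *
import sys
def target(psi,tilt,liprad,lipz,lat=0,C=(544.7,185.7)):
    az=np.arctan2(C[1],C[0]); 
    u=np.array([np.cos(psi),np.sin(psi),0])
    lip=np.array([C[0],C[1],0])+liprad*u+[0,0,lipz]
    Rs=R.from_euler("z",psi)*R.from_euler("y",-np.radians(tilt))
    # front-down: scoop x axis points up
    grip=lip+Rs.apply([167,0,70])
    assert Rs.apply([1,0,0])[2]>=0
    return tool(Rs,grip)
def st(R,p): return dict(tool_rot=R.as_quat(),eef_pos=p)
if __name__=="__main__":
    from plant import manip
    s0=manip.read_state()
    T=[(target(.3,8,-50,100),44),(target(.3,22,-20,62),12),(target(.3,50,10,60),16)]
    for (r,p),N in T:
        rows(r,p,N,s0); s0=st(r,p); print("rad",np.hypot(*p[:2]))
E
python3 plan.py
```

```text
N 44 row [0.4003, 0.1492, -0.0639, -0.002, -0.0001, -0.0004] deg/row 0.18
path [[606.0, -154.0, 157.0], [614.0, -85.0, 159.0], [621.0, -16.0, 161.0], [628.0, 53.0, 164.0], [634.0, 121.0, 168.0], [640.0, 190.0, 172.0]] [641.9 215.8 174.3]
rad 677.1769991124813
N 12 row [0.0, 0.0327, 0.0115, -0.013, 0.0, -0.0] deg/row 1.17
path [[642.0, 216.0, 174.0], [644.0, 216.0, 173.0], [645.0, 217.0, 173.0], [646.0, 217.0, 172.0], [647.0, 217.0, 171.0], [648.0, 218.0, 171.0]] [649.1 218.  170.8]
rad 684.6995945863846
N 16 row [0.0, -0.0726, -0.1697, -0.0194, -0.0, 0.0] deg/row 1.75
path [[648.0, 218.0, 174.0], [643.0, 216.0, 184.0], [637.0, 214.0, 193.0], [630.0, 212.0, 202.0], [623.0, 210.0, 210.0], [614.0, 207.0, 217.0]] [614.5 207.3 216.7]
rad 648.515489503482
```

{"method": "send_rows", "body": {"steps": [0.1,0.037,-0.016,-0.0005,0,0,1,0.3,0.112,-0.048,-0.0015,0,0,1,0.4,0.149,-0.064,-0.002,0,-0.0004,1,0.4,0.149,-0.064,-0.002,0,-0.0004,1,0.4,0.149,-0.064,-0.002,0,-0.0004,1,0.4,0.149,-0.064,-0.002,0,-0.0004,1,0.4,0.149,-0.064,-0.002,0,-0.0004,1,0.4,0.149,-0.064,-0.002,0,-0.0004,1,0.4,0.149,-0.064,-0.002,0,-0.0004,1,0.4,0.149,-0.064,-0.002,0,-0.0004,1,0.4,0.149,-0.064,-0.002,0,-0.0004,1,0.4,0.149,-0.064,-0.002,0,-0.0004,1,0.4,0.149,-0.064,-0.002,0,-0.0004,1,0.4,0.149,-0.064,-0.002,0,-0.0004,1,0.4,0.149,-0.064,-0.002,0,-0.0004,1,0.4,0.149,-0.064,-0.002,0,-0.0004,1,0.4,0.149,-0.064,-0.002,0,-0.0004,1,0.4,0.149,-0.064,-0.002,0,-0.0004,1,0.4,0.149,-0.064,-0.002,0,-0.0004,1,0.4,0.149,-0.064,-0.002,0,-0.0004,1]}}

```text
time_s: 11.0
eef_pos: [623.1, 1.6, 162.6]
tool_rot: [0.593, 0.792, -0.113, -0.087]
ft_force: [-0.2, 0.5, -3.8]
opening: 8.7
gripper_force: 97.5
```

{"method": "send_rows", "body": {"steps": [0.4,0.149,-0.064,-0.002,0,-0.0004,1,0.4,0.149,-0.064,-0.002,0,-0.0004,1,0.4,0.149,-0.064,-0.002,0,-0.0004,1,0.4,0.149,-0.064,-0.002,0,-0.0004,1,0.4,0.149,-0.064,-0.002,0,-0.0004,1,0.4,0.149,-0.064,-0.002,0,-0.0004,1,0.4,0.149,-0.064,-0.002,0,-0.0004,1,0.4,0.149,-0.064,-0.002,0,-0.0004,1,0.4,0.149,-0.064,-0.002,0,-0.0004,1,0.4,0.149,-0.064,-0.002,0,-0.0004,1,0.4,0.149,-0.064,-0.002,0,-0.0004,1,0.4,0.149,-0.064,-0.002,0,-0.0004,1,0.4,0.149,-0.064,-0.002,0,-0.0004,1,0.4,0.149,-0.064,-0.002,0,-0.0004,1,0.4,0.149,-0.064,-0.002,0,-0.0004,1,0.4,0.149,-0.064,-0.002,0,-0.0004,1,0.4,0.149,-0.064,-0.002,0,-0.0004,1,0.4,0.149,-0.064,-0.002,0,-0.0004,1,0.4,0.149,-0.064,-0.002,0,-0.0004,1,0.4,0.149,-0.064,-0.002,0,-0.0004,1]}}

```text
time_s: 12.67
eef_pos: [638.8, 173.3, 173.0]
tool_rot: [0.591, 0.799, -0.088, -0.069]
ft_force: [0.1, 0.5, -3.5]
opening: 8.9
gripper_force: 97.4
```

{"method": "send_rows", "body": {"steps": [0.4,0.149,-0.064,-0.002,0,-0.0004,1,0.4,0.149,-0.064,-0.002,0,-0.0004,1,0.4,0.149,-0.064,-0.002,0,-0.0004,1,0.4,0.149,-0.064,-0.002,0,-0.0004,1,0.3,0.112,-0.048,-0.0015,0,0,1,0.1,0.037,-0.016,-0.0005,0,0,1,0,0,0,0,0,0,1,0,0,0,0,0,0,1]}}

```text
time_s: 13.33
eef_pos: [642.3, 215.2, 176.1]
tool_rot: [0.59, 0.8, -0.082, -0.064]
ft_force: [0.1, 0.6, -3.9]
opening: 9.0
gripper_force: 97.5
```

```bash
cat > chk.py <<'E'
from plan import *
import cv2,sys
from plant import manip,camera
s=manip.read_state();print(s["time_s"],s["q"].round(2),s["eef_pos"].round(1),s["opening"],s["gripper_force"])
Rs=R.from_quat(s["tool_rot"])*R.from_matrix(A).inv();grip=s["eef_pos"]+Rs.apply(h)*18.7
print("lip",(grip+Rs.apply([-167,0,-70])).round(1),"tilt",np.degrees(np.arcsin(Rs.apply([1,0,0])[2])).round(1),"euler",Rs.as_euler("zyx").round(3))
ims=[cv2.resize(camera(c)["img"][r[0]:r[1],r[2]:r[3],::-1],(400,400),interpolation=cv2.INTER_CUBIC) for c,r in (("side",(100,240,210,350)),("top",(130,270,140,280)))]
cv2.imwrite("pics/%s.png"%sys.argv[1],np.hstack(ims))
E
python3 chk.py carry; python3 plan.py | tail -7
```

```text
13.3333 [0.32 0.85 0.84 1.77 0.01 1.59] [642.3 215.2 176.1] 8.954603778391402 97.47056722640991
lip [497.3 171.  101.5] tilt 8.1 euler [ 0.302 -0.134  0.048]
rad 677.1769991124813
N 12 row [0.0, 0.0327, 0.0115, -0.013, 0.0, -0.0] deg/row 1.17
path [[642.0, 216.0, 174.0], [644.0, 216.0, 173.0], [645.0, 217.0, 173.0], [646.0, 217.0, 172.0], [647.0, 217.0, 171.0], [648.0, 218.0, 171.0]] [649.1 218.  170.8]
rad 684.6995945863846
N 16 row [0.0, -0.0726, -0.1697, -0.0194, -0.0, 0.0] deg/row 1.75
path [[648.0, 218.0, 174.0], [643.0, 216.0, 184.0], [637.0, 214.0, 193.0], [630.0, 212.0, 202.0], [623.0, 210.0, 210.0], [614.0, 207.0, 217.0]] [614.5 207.3 216.7]
rad 648.515489503482
```

View pics/carry.png

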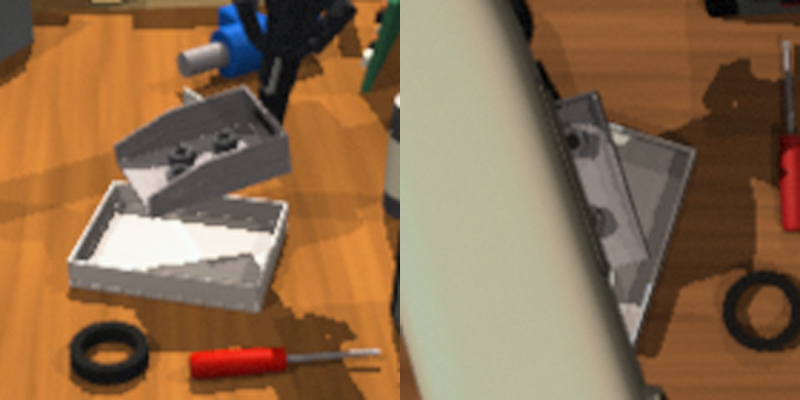

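The scoop is over the tray at 8° tilt with the nuts still in it, in the side crop near (180,155) and (225,138). The lip is above the tray interior. I'll tip it now.

```bash
python3 - <<'E'
from plan import *
s0=None
for (r,p),N in [(target(.3,22,-20,62),12),(target(.3,36,0,60),10),(target(.3,52,10,60),10)]:
    rows(r,p,N,s0); s0=st(r,p)
E
```

```text
N 12 row [0.0046, 0.0331, 0.0193, -0.0128, -0.0003, -0.0001] deg/row 1.16
path [[643.0, 215.0, 176.0], [644.0, 216.0, 175.0], [645.0, 216.0, 174.0], [646.0, 217.0, 173.0], [647.0, 217.0, 172.0], [648.0, 218.0, 171.0]] [649.1 218.  170.8]
N 10 row [-0.0, -0.0316, -0.1365, -0.0156, 0.0, 0.0] deg/row 1.4
path [[648.0, 218.0, 173.0], [647.0, 217.0, 179.0], [645.0, 217.0, 184.0], [643.0, 216.0, 189.0], [641.0, 215.0, 194.0]] [639.4 215.  196.8]
N 10 row [-0.0, -0.1021, -0.1637, -0.0178, -0.0, 0.0] deg/row 1.6
path [[637.0, 214.0, 199.0], [631.0, 212.0, 204.0], [625.0, 211.0, 209.0], [619.0, 209.0, 213.0], [612.0, 207.0, 217.0]] [609.2 205.7 218.8]
```

{"method": "send_rows", "body": {"steps": [0.005,0.033,0.019,-0.0128,-0.0003,0,1,0.005,0.033,0.019,-0.0128,-0.0003,0,1,0.005,0.033,0.019,-0.0128,-0.0003,0,1,0.005,0.033,0.019,-0.0128,-0.0003,0,1,0.005,0.033,0.019,-0.0128,-0.0003,0,1,0.005,0.033,0.019,-0.0128,-0.0003,0,1,0.005,0.033,0.019,-0.0128,-0.0003,0,1,0.005,0.033,0.019,-0.0128,-0.0003,0,1,0.005,0.033,0.019,-0.0128,-0.0003,0,1,0.005,0.033,0.019,-0.0128,-0.0003,0,1,0.005,0.033,0.019,-0.0128,-0.0003,0,1,0.005,0.033,0.019,-0.0128,-0.0003,0,1]}}

```text
time_s: 14.43
eef_pos: [648.5, 217.7, 170.9]
tool_rot: [0.594, 0.804, 0.014, 0.01]
ft_force: [1.1, 0.1, -3.4]
opening: 8.9
gripper_force: 97.6
```

{"method": "send_rows", "body": {"steps": [0,-0.032,-0.137,-0.0156,0,0,1,0,-0.032,-0.137,-0.0156,0,0,1,0,-0.032,-0.137,-0.0156,0,0,1,0,-0.032,-0.137,-0.0156,0,0,1,0,-0.032,-0.137,-0.0156,0,0,1,0,-0.032,-0.137,-0.0156,0,0,1,0,-0.032,-0.137,-0.0156,0,0,1,0,-0.032,-0.137,-0.0156,0,0,1,0,-0.032,-0.137,-0.0156,0,0,1,0,-0.032,-0.137,-0.0156,0,0,1]}}

```text
time_s: 15.27
eef_pos: [638.2, 214.5, 196.8]
tool_rot: [0.589, 0.797, 0.111, 0.082]
ft_force: [-0.7, -0.2, -4.7]
opening: 8.7
gripper_force: 97.6
```

{"method": "send_rows", "body": {"steps": [0,-0.102,-0.164,-0.0178,0,0,1,0,-0.102,-0.164,-0.0178,0,0,1,0,-0.102,-0.164,-0.0178,0,0,1,0,-0.102,-0.164,-0.0178,0,0,1,0,-0.102,-0.164,-0.0178,0,0,1,0,-0.102,-0.164,-0.0178,0,0,1,0,-0.102,-0.164,-0.0178,0,0,1,0,-0.102,-0.164,-0.0178,0,0,1,0,-0.102,-0.164,-0.0178,0,0,1,0,-0.102,-0.164,-0.0178,0,0,1,0,0,0,0,0,0,1,0,0,0,0,0,0,1,0,0,0,0,0,0,1,0,0,0,0,0,0,1,0,0,0,0,0,0,1,0,0,0,0,0,0,1]}}

```text
time_s: 16.6
eef_pos: [609.4, 206.3, 219.1]
tool_rot: [0.571, 0.773, 0.222, 0.163]
ft_force: [-0.3, 0.2, -2.3]
opening: 8.9
gripper_force: 97.9
```

```bash
python3 chk.py dump
```

```text
16.6 [ 0.34  0.15 -0.31  0.56 -0.02  1.6 ] [609.4 206.3 219.1] 8.91072691972755 97.86750912666321
lip [554.4 189.5  60.2] tilt 52.0 euler [ 0.465 -0.852  0.362]
```

View pics/dump.png

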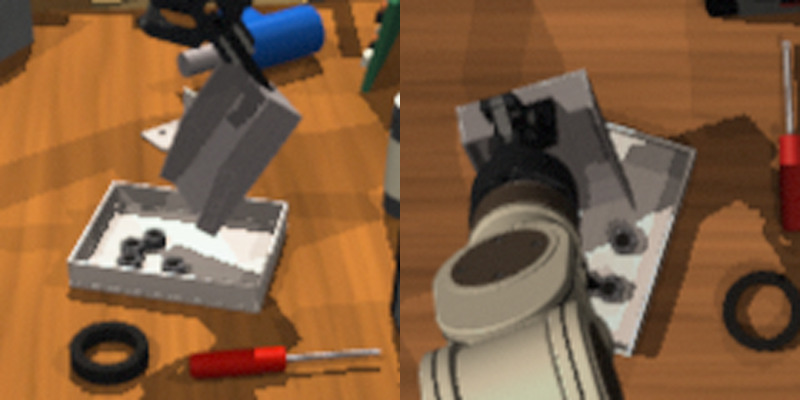

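The side crop shows all four nuts in the tray, at (131,243), (154,238), (130,258) and (175,263). The wrist load also dropped by about 1.5 N, which fits four nuts. Now I'll raise the scoop and level it.

```bash
python3 - <<'E'
from plan import *
s0=None
for (r,p),N in [(target(.3,52,10,110),8),(target(.3,0,-90,200),32)]:
    rows(r,p,N,s0); s0=st(r,p); print(np.hypot(*p[:2]))
E
```

```text
N 8 row [-0.0039, 0.1638, -0.2654, 0.0, -0.0, -0.0001] deg/row 0.01
path [[609.0, 206.0, 225.0], [609.0, 206.0, 231.0], [609.0, 206.0, 238.0], [609.0, 206.0, 244.0], [609.0, 206.0, 250.0], [609.0, 206.0, 256.0], [609.0, 206.0, 263.0], [609.0, 206.0, 269.0]] [609.2 205.7 268.8]
643.0093717492298
N 32 row [0.0, 0.0018, 0.0269, 0.0181, 0.0, -0.0] deg/row 1.62
path [[610.0, 206.0, 268.0], [611.0, 206.0, 266.0], [612.0, 207.0, 263.0], [613.0, 207.0, 259.0], [613.0, 207.0, 256.0], [612.0, 207.0, 253.0]] [612.1 206.6 252.4]
646.0468093001323
```

{"method": "send_rows", "body": {"steps": [-0.004,0.16,-0.26,0,0,0,1,-0.004,0.16,-0.26,0,0,0,1,-0.004,0.16,-0.26,0,0,0,1,-0.004,0.16,-0.26,0,0,0,1,-0.004,0.16,-0.26,0,0,0,1,-0.004,0.16,-0.26,0,0,0,1,-0.004,0.16,-0.26,0,0,0,1,-0.004,0.16,-0.26,0,0,0,1]}}

```text
time_s: 17.37
eef_pos: [609.0, 205.5, 268.8]
tool_rot: [0.571, 0.773, 0.222, 0.163]
ft_force: [-0.3, 0.5, -2.5]
opening: 9.0
gripper_force: 97.8
```

{"method": "send_rows", "body": {"steps": [0,0.002,0.027,0.0181,0,0,1,0,0.002,0.027,0.0181,0,0,1,0,0.002,0.027,0.0181,0,0,1,0,0.002,0.027,0.0181,0,0,1,0,0.002,0.027,0.0181,0,0,1,0,0.002,0.027,0.0181,0,0,1,0,0.002,0.027,0.0181,0,0,1,0,0.002,0.027,0.0181,0,0,1,0,0.002,0.027,0.0181,0,0,1,0,0.002,0.027,0.0181,0,0,1,0,0.002,0.027,0.0181,0,0,1,0,0.002,0.027,0.0181,0,0,1,0,0.002,0.027,0.0181,0,0,1,0,0.002,0.027,0.0181,0,0,1,0,0.002,0.027,0.0181,0,0,1,0,0.002,0.027,0.0181,0,0,1]}}

```text
time_s: 18.7
eef_pos: [613.0, 206.8, 260.7]
tool_rot: [0.593, 0.804, 0.042, 0.03]
ft_force: [-0.6, 0.1, -2.7]
opening: 9.1
gripper_force: 97.8
```

{"method": "send_rows", "body": {"steps": [0,0.002,0.027,0.0181,0,0,1,0,0.002,0.027,0.0181,0,0,1,0,0.002,0.027,0.0181,0,0,1,0,0.002,0.027,0.0181,0,0,1,0,0.002,0.027,0.0181,0,0,1,0,0.002,0.027,0.0181,0,0,1,0,0.002,0.027,0.0181,0,0,1,0,0.002,0.027,0.0181,0,0,1,0,0.002,0.027,0.0181,0,0,1,0,0.002,0.027,0.0181,0,0,1,0,0.002,0.027,0.0181,0,0,1,0,0.002,0.027,0.0181,0,0,1,0,0.002,0.027,0.0181,0,0,1,0,0.002,0.027,0.0181,0,0,1,0,0.002,0.027,0.0181,0,0,1,0,0.002,0.027,0.0181,0,0,1,0,0,0,0,0,0,1,0,0,0,0,0,0,1,0,0,0,0,0,0,1,0,0,0,0,0,0,1]}}

```text
time_s: 20.37
eef_pos: [607.3, 204.9, 248.8]
tool_rot: [0.585, 0.793, -0.137, -0.102]
ft_force: [0.3, -0.5, -2.5]
opening: 9.0
gripper_force: 97.9
```

```bash
python3 chk.py end
```

```text
20.3667 [0.32 0.94 1.17 2.15 0.01 1.59] [607.3 204.9 248.8] 9.023989861270223 97.89363741874695
lip [454.2 157.7 195.3] tilt 0.4 euler [ 0.299 -0.006  0.003]
```

View pics/end.png

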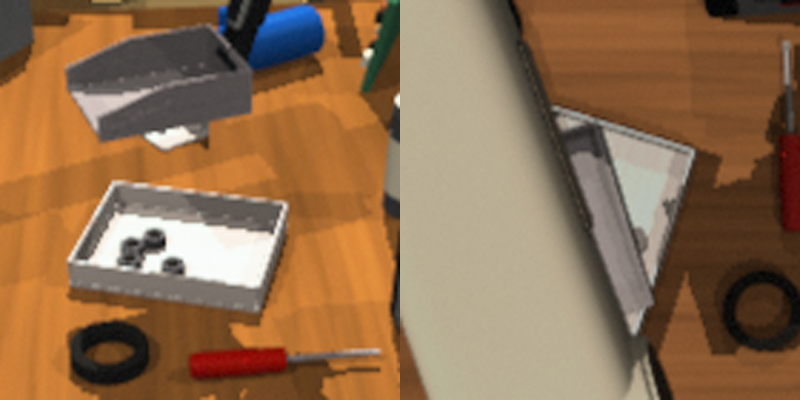

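The side crop shows the empty scoop level in the air and four nuts in the tray. Joint 4 is at its limit of 2.15, so I'll move 30 mm outward to free it.

{"method": "send_rows", "body": {"steps": [0,0.23,-0.09,0,0,0,1,0,0.23,-0.09,0,0,0,1,0,0.23,-0.09,0,0,0,1,0,0.23,-0.09,0,0,0,1,0,0.23,-0.09,0,0,0,1,0,0.23,-0.09,0,0,0,1,0,0,0,0,0,0,1,0,0,0,0,0,0,1,0,0,0,0,0,0,1,0,0,0,0,0,0,1,0,0,0,0,0,0,1,0,0,0,0,0,0,1]}}

```text
time_s: 21.47
eef_pos: [621.6, 209.1, 238.5]
tool_rot: [0.586, 0.794, -0.131, -0.097]
ft_force: [0.2, 1.1, -3.0]
opening: 8.7
gripper_force: 98.0
```

```bash
python3 chk.py end2; python3 -c "
from plant import manip
print(abs(manip.read_state()['qd']).max())"
```

```text
21.4667 [0.32 0.98 1.23 2.15 0.01 1.59] [621.6 209.1 238.5] 8.701267394278615 98.005131483078
lip [469.3 162.2 182.4] tilt 1.3 euler [ 0.299 -0.022  0.008]
0.001570953194504264
```

The move went the wrong way for joint 4, since its angle grows with reach and height. I'll go inward and slightly lower instead.

```bash
python3 - <<'E'
from plan import *
r,p=target(.3,0,-160,178);rows(r,p,14)
E
```

```text
N 14 row [0.0013, -0.2595, 0.1213, 0.001, -0.0001, -0.0] deg/row 0.09
path [[616.0, 207.0, 238.0], [605.0, 204.0, 237.0], [594.0, 201.0, 235.0], [583.0, 197.0, 234.0], [573.0, 194.0, 233.0], [562.0, 191.0, 232.0], [551.0, 188.0, 231.0]] [545.3 185.9 230.4]
```

{"method": "send_rows", "body": {"steps": [0,-0.26,0.12,0,0,0,1,0,-0.26,0.12,0,0,0,1,0,-0.26,0.12,0,0,0,1,0,-0.26,0.12,0,0,0,1,0,-0.26,0.12,0,0,0,1,0,-0.26,0.12,0,0,0,1,0,-0.26,0.12,0,0,0,1,0,-0.26,0.12,0,0,0,1,0,-0.26,0.12,0,0,0,1,0,-0.26,0.12,0,0,0,1,0,-0.26,0.12,0,0,0,1,0,-0.26,0.12,0,0,0,1,0,-0.26,0.12,0,0,0,1,0,-0.26,0.12,0,0,0,1,0,0,0,0,0,0,1,0,0,0,0,0,0,1,0,0,0,0,0,0,1,0,0,0,0,0,0,1,0,0,0,0,0,0,1,0,0,0,0,0,0,1]}}

```text
time_s: 23.23
eef_pos: [545.7, 185.6, 229.7]
tool_rot: [0.586, 0.794, -0.131, -0.097]
ft_force: [0.5, -0.3, -2.5]
opening: 9.0
gripper_force: 98.0
```

```bash
python3 chk.py end3; python3 -c "
from plant import manip
print(abs(manip.read_state()['qd']).max())"
```

```text
23.2333 [0.32 0.69 0.65 1.86 0.01 1.59] [545.7 185.6 229.7] 9.021276427570953 98.03349137306213
lip [393.4 138.8 173.6] tilt 1.3 euler [ 0.299 -0.021  0.008]
0.0035249953464763137
```

View pics/end3.png

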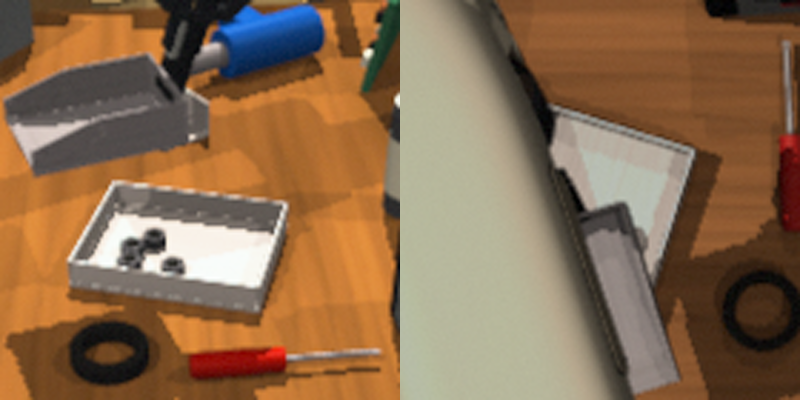

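The scoop is empty, level to 1.3°, with its underside about 167 mm up. It is still, the nuts are in the tray, and joint 4 is well within its range. I'm handing the job in.

```bash
python3 -c "
from plant import manip
print(manip.job_done())"
```

```text
the job is handed in; nothing more can be done
None
```

I handed the job in: the last picture shows all four nuts in the tray and the scoop empty, held still about 167 mm above the bench within about 1.3° of level; the hand-in call returned no verdict.

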